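# Half-shut the lid of the loaded collar tray

### The job

The freshly washed steel collars have to dry without catching the fan's dust: fold the lid of the tray that holds the collars half shut, to about 45 degrees above its closed position, and leave it standing there by itself. Leave the empty tray's lid as it is, and do not knock or shift the bottle.

Things in the scene. Friction and masses are not known exactly. Their poses are not given: they have to be found in the camera images.
- loaded_lid (a joint): Lid angle (rad) of the lidded tray full of steel collars: 0 shut on the rim, 0.785 half shut, 1.57 upright; starts leaning back at 1.66 to 2.0 (stop 2.1). Flat white plastic panel, 135 mm from hinge to free edge, 200 mm wide along the hinge, 4 mm thick, no handle. Stiff hinge: the lid stays wherever it is left and swings when pushed with about 4 N near the free edge.
- loaded_lid_hinge (a point): Middle of that lid's hinge, on the tray's robot-side rim, 50 mm above the bench. Fixed to the tray: x points level across the tray, y along the hinge, z up. At angle a the lid runs along x cos a + z sin a to its free edge at 139 mm; its outer face, on the robot's side, lies 5 mm off that line. Black tray 140 (x) by 200 (y) by 50 mm high, fixed to the bench; collars stay below the rim.
- empty_lid_edge (a point): Middle of the free edge of the other tray's lid. That tray and lid are alike and stand open in the same way, with the tray centre 0.28 to 0.45 m to one side, but its plywood insert has only empty round nests. This lid must stay as it is.
- bottle: whitish translucent plastic bottle with a white cap, 66 mm across, 190 mm tall, standing on the bench to the right of the trays; origin at the centre of its underside. Bystander.

How it is judged:
At the end, for the whole second after the job is handed in: The loaded tray's lid stands still by itself at 45 degrees from shut, give or take 12 degrees (0.576 to 0.995 rad); the free edge of the empty tray's lid and the bottle are within 30 mm of where they started (value of joint loaded_lid between 0.576 and 0.995 rad and velocity of joint loaded_lid between -0.05 and 0.05 rad/s and distance of each of empty_lid_edge, bottle from where it was at the start of the episode below 0.03 m); the robot touches nothing.
It fails at once if the empty tray's lid is moved (its free edge by over 30 mm) (distance of empty_lid_edge from where it was at the start of the episode above 0.03 m).
It fails at once if the bottle is shifted by over 30 mm or tipped over (distance of bottle from where it was at the start of the episode above 0.03 m or angle between bottle's own z axis and vertical above 0.4 rad).
It also fails if it takes over 32 s, if anything falls off the work surface, if the arm or the gripper's body presses on something with over 40 N, if the wrist force passes 120 N, or if a joint passes its speed limit or range.

### The arm

A 6-joint arm with a two-finger parallel gripper is mounted at the origin on the work surface. World frame = base frame: x ahead of the robot, y to its left, z up, the work surface at z = 0. Lengths are in m, angles in rad, forces in N, time in s.
With the tool pointing down it reaches from about 0.3 to 0.85 m from the base axis. Payload 4.2 kg.
Tool frame: the origin (TCP) lies between the finger pads; the fingertips stand ahead of it and the grasp point (between the pads) lies 11 mm behind it (manip.finger_overhang is the z of the fingertips in the tool frame, in m); z points along the fingers, y is the line along which they close (so a half turn about z gives the same grasp; the last joint's range is limited). The gripper opens to 91 mm and grips with 3 to 60 N. Pads are 32 mm wide; open, the fingers measure 118 mm over their backs; the gripper's body (76 mm by 178 mm) begins 60 mm behind the grasp point.
Start: joints at [1.135, 0.32, 1.565, -0, 1.257, -0.02], TCP at [0.232, 0.526, 0.222] pointing down, gripper open.
Joint ranges: [-3.11, 3.11], [-0.84, 2.01], [0.21, 2.61], [-1.34, 4.49], [0.05, 2.63], [-2.56, 2.56]. Speed limits (rad/s): [2.57, 2.57, 3.14, 3.14, 3.14, 3.14].

### API

Orientations are given as a 3x3 rotation matrix whose columns are the frame's x, y, z axes.
In Python, from cell import manip, imaging gives the robot as it stands.
- The arm moves only by the tool send_rows, never from a script. Its argument "plan" is a list of rows, each a list of 4 numbers: the shift along the tool's x, y, z in m, then the turn about the tool's z in rad. A call has 1 to 8 rows; each row is the pose to reach, as a shift and turn from the pose commanded when the call began, along the tool's axes at that moment; what a row does not reach only later rows make up. A row lasts 1/10 s, in which the tool goes at most 50 mm and 8.59 degrees, less where a joint would pass 70% of its speed; a pose out of reach is approached as far as the arm can. A call with a gripper value outside its range is refused whole. "grip" is the opening, from 0 (shut) to 1 (fully open), set as the call begins (left out, the last holds). The fingers move at their own pace and stop on an object; "grip_force" is the grip in N (left out, the last holds). Time passes only in rows, so rows that repeat a pose let the fingers close. It gives the time, the measured TCP pose, the force, the opening and the grip force at its end, in the units of the state.
- manip.sense(): the state, without advancing time (a new reading comes with each control period).
- imaging.get_image(name): name is "side" or "top"; returns a dict with "color" (400x640x3 uint8, red, green, blue), "fx", "fy", "cx", "cy" (pixels), "extrinsics" (4x4, takes a point from world to camera coordinates). Camera axes: x right, y down, z forward; pixel columns grow to the right and rows downward; lengths in m; the calibration is good to about 2 mm. A picture is of the moment at which its call begins. There is no depth.
- manip.sign_off(): hands the job in; it is judged then, once.
The state is a dict: "time": time; "q": joint angles; "dq": joint speeds; "joint_torque": joint torques, N m; "ee_pos": TCP position; "tool_rot": TCP orientation; "contact_force": force on the tool from outside, world axes, zero at the start; "torque": the same for the moment, N m; "finger_gap": finger opening in m; "grasp_force": force on a finger pad.
Only numpy, scipy, OpenCV 4.12 (cv2) and the standard library are available. Lean on these libraries where they do the work, as an engineer would, in place of code of your own. Each camera call takes 0.05 s, during which the arm holds its last target. There are 200 camera calls.

## Working session

There is one attempt and no reset: what is moved stays moved. The work goes in short steps, Python scripts to look and compute and a tool call to move; the robot and the scene stay as the last step left them, time stands still between calls to the robot, and variables do not carry over. Pictures are saved under pics/ and viewed, at most 10 in all, crops included, and the job is handed in when it is done.

Besides the shell and the picture viewer there is one more tool, called after "Emit:" as a command line: name --pt "numbers of a row" for each row, then --argument value for the rest. send_rows: Moves the arm, as the interface text tells. Its arguments: {"type":"object","properties":{"plan":{"type":"array","items":{"type":"array","items":{"type":"number"}}},"grip":{"type":"number"},"grip_force":{"type":"number"}},"required":["plan"]}

```bash
mkdir -p pics; python3 - <<'E'
from cell import manip, imaging
import cv2
for n in ("side","top"):
    d=imaging.get_image(n); cv2.imwrite(f"pics/{n}0.png",d["color"][:,:,::-1])
    print(n,d["fx"],d["cx"],d["cy"]); print(d["extrinsics"].round(3))
s=manip.sense(); print(s["time"],s["ee_pos"],s["tool_rot"].round(3) if hasattr(s["tool_rot"],"round") else s["tool_rot"],s["contact_force"],manip.finger_overhang,s["finger_gap"])
E
```

```text
side 520.2006079886421 312.6236124291838 207.71393198176904
[[ 0.971 -0.237 -0.01  -0.616]
 [-0.169 -0.661 -0.731  0.094]
 [ 0.167  0.711 -0.683  1.116]
 [ 0.     0.     0.     1.   ]]
top 520.5549281259111 324.3364516177913 197.64926904881014
[[ 0.012 -1.    -0.018 -0.119]
 [-0.999 -0.011 -0.05   0.613]
 [ 0.05   0.019 -0.999  1.337]
 [ 0.     0.     0.     1.   ]]
0.1 [0.23207489 0.52561483 0.22122519] [[-0.915  0.404 -0.001]
 [ 0.404  0.915 -0.001]
 [ 0.    -0.002 -1.   ]] [-1.36364947  0.10956067 -0.16760737] 0.008 0.09093764190422633
```

View pics/side0.png

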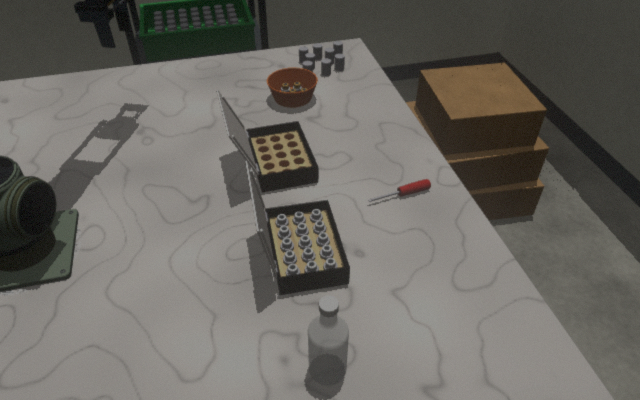

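View pics/top0.png

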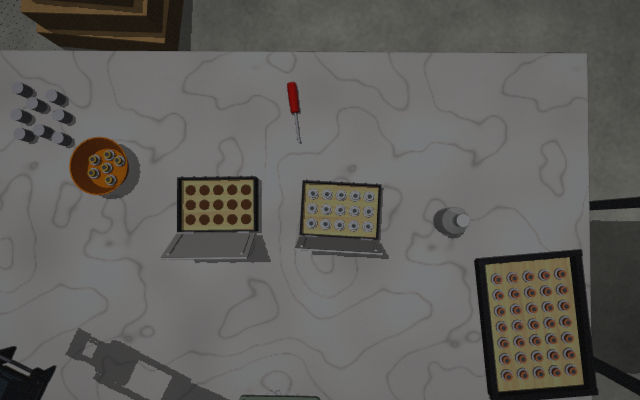

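Top view: the collars' tray is the one at about (340,212), with its lid's free edge from (296,248) to (388,257). The empty tray is at (218,205) and the bottle at (455,221). In the side view, the loaded tray is at (308,245).

```bash
cat > h.py <<'E'
import numpy as np, cv2
from cell import manip, imaging
def ray(d,uv):
    E=d["extrinsics"];R=E[:3,:3];c=-R.T@E[:3,3]
    v=R.T@np.array([(uv[0]-d["cx"])/d["fx"],(uv[1]-d["cy"])/d["fy"],1]);return c,v
def onz(d,uv,z):
    c,v=ray(d,uv);return c+v*(z-c[2])/v[2]
def proj(d,p):
    q=d["extrinsics"]@np.r_[p,1];return np.array([d["fx"]*q[0]/q[2]+d["cx"],d["fy"]*q[1]/q[2]+d["cy"]])
E
python3 - <<'E'
from h import *
d=imaging.get_image("top");s=imaging.get_image("side")
for n,(x0,x1) in dict(loaded=(285,400),empty=(160,268)).items():
    m=(d["color"].max(2)<45).astype(np.uint8); r=np.zeros_like(m); r[165:245,x0:x1]=m[165:245,x0:x1]
    c,v=None,None
    cs,_=cv2.findContours(r,cv2.RETR_EXTERNAL,cv2.CHAIN_APPROX_NONE); k=max(cs,key=cv2.contourArea)
    b=cv2.boxPoints(cv2.minAreaRect(k)); print(n,b.round(1).tolist())
    for p in b: print("  z=.05",onz(d,p,.05).round(3))
print("free edge z=.185",[onz(d,p,.185).round(3) for p in [(296,248),(388,257)]])
# empty edge, bottle
print("empty edge",[onz(d,p,.18).round(3) for p in [(162,258),(255,259)]],"cap",onz(d,(462,220),.19).round(3))
for n,im in (("top",d["color"][160:275,150:400]),("side",s["color"][80:300,200:360])):
    cv2.imwrite(f"pics/{n}1.png",cv2.resize(im[:,:,::-1],None,fx=3 if n=="top" else 2.7,fy=3 if n=="top" else 2.7,interpolation=cv2.INTER_CUBIC))
E
```

```text
loaded [[299.20001220703125, 234.8000030517578], [302.3999938964844, 179.6999969482422], [381.29998779296875, 184.1999969482422], [378.1000061035156, 239.3000030517578]]
  z=.05 [ 0.518 -0.05   0.05 ]
  z=.05 [ 0.657 -0.056  0.05 ]
  z=.05 [ 0.648 -0.256  0.05 ]
  z=.05 [ 0.509 -0.249  0.05 ]
empty [[177.0, 231.0], [177.0, 176.0], [258.0, 176.0], [258.0, 231.0]]
  z=.05 [0.524 0.259 0.05 ]
  z=.05 [0.663 0.263 0.05 ]
  z=.05 [0.665 0.056 0.05 ]
  z=.05 [0.526 0.054 0.05 ]
free edge z=.185 [array([ 0.491, -0.053,  0.185]), array([ 0.473, -0.26 ,  0.185])]
empty edge [array([0.464, 0.253, 0.18 ]), array([0.465, 0.041, 0.18 ])] cap [ 0.558 -0.425  0.19 ]
```

View pics/top1.png

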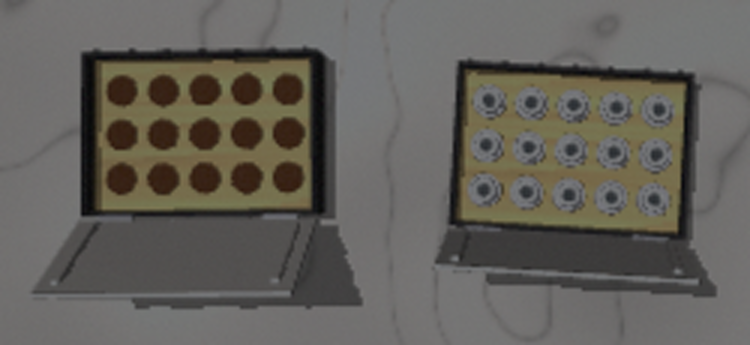

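View pics/side1.png

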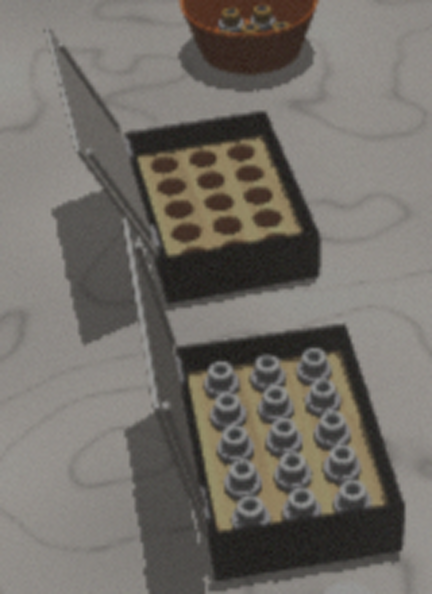

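Emit:
send_rows --pt "0 0 -0.05 0" --pt "-0.424 -0.544 -0.06 0" --pt "-0.424 -0.544 -0.06 0" --pt "-0.424 -0.544 -0.06 0" --pt "-0.424 -0.544 -0.06 0" --pt "-0.424 -0.544 -0.06 0" --pt "-0.424 -0.544 -0.06 0" --pt "-0.424 -0.544 -0.06 0" --grip 0

```text
time: 1.0
ee_pos: [0.3174, 0.1847, 0.2771]
tool_rot: [[-0.915, 0.403, 0.001], [0.403, 0.915, 0.0], [-0.001, 0.0, -1.0]]
contact_force: [1.0, 0.3, 0.1]
finger_gap: 0.03
grasp_force: 0.0
```

Emit:
send_rows --pt "-0.208 -0.267 0 -0.366" --pt "-0.208 -0.267 0 -0.366" --pt "-0.208 -0.267 0 -0.366" --pt "-0.208 -0.267 0 -0.366" --pt "-0.208 -0.267 0 -0.366" --pt "-0.208 -0.267 0 -0.366" --pt "-0.208 -0.267 0 -0.366" --pt "-0.208 -0.267 0 -0.366"

```text
time: 1.8
ee_pos: [0.4004, -0.1453, 0.2768]
tool_rot: [[-0.999, 0.053, 0.0], [0.053, 0.999, -0.001], [-0.0, -0.001, -1.0]]
contact_force: [-0.0, 0.3, -0.0]
finger_gap: 0.001
grasp_force: 0.0
```

Emit:
send_rows --pt "0 0 0.05 0" --pt "0 0 0.1 0" --pt "0 0 0.139 0" --pt "-0.03 0 0.139 0" --pt "-0.05 0 0.139 0" --pt "-0.06 0 0.139 0" --pt "-0.06 0 0.139 0"

```text
time: 2.5
ee_pos: [0.4609, -0.1447, 0.138]
tool_rot: [[-0.999, 0.049, 0.0], [0.049, 0.999, -0.0], [-0.0, -0.0, -1.0]]
contact_force: [-0.1, 0.4, -0.1]
finger_gap: 0.0006
grasp_force: 0.0
```

```bash
python3 - <<'E'
from h import *
s=imaging.get_image("side");t=imaging.get_image("top")
a=s["color"][120:320,170:400];b=t["color"][150:290,240:420]
f=lambda i:cv2.resize(i,(400,int(400*i.shape[0]/i.shape[1])),interpolation=cv2.INTER_CUBIC)
A,B=f(a),f(b);h=max(len(A),len(B));P=lambda i:np.pad(i,((0,h-len(i)),(0,0),(0,0)))
cv2.imwrite("pics/c2.png",np.hstack([P(A),P(B)])[:,:,::-1]);print(manip.sense()["ee_pos"],manip.sense()["contact_force"])
E
```

```text
[ 0.45919417 -0.144442    0.13803119] [-0.87962937 -0.19108007 -0.82200074]
```

View pics/c2.png

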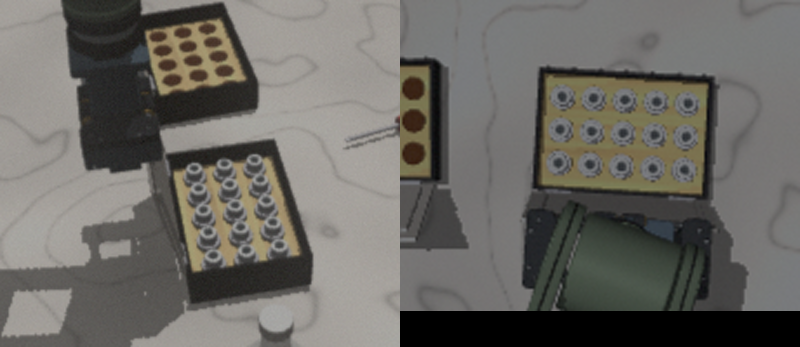

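The gripper is directly behind the loaded lid, which is at about (160,180) in the left crop, and it clears the empty tray. Next I push slowly.

Emit:
send_rows --pt "-0.01 0 0 0" --pt "-0.02 0 0 0" --pt "-0.03 0 0 0" --pt "-0.04 0 0 0" --pt "-0.05 0 0 0" --pt "-0.06 0 0 0" --pt "-0.068 0 0 0" --pt "-0.075 0 0 0"

```text
time: 3.4
ee_pos: [0.5348, -0.1482, 0.1371]
tool_rot: [[-0.999, 0.05, -0.002], [0.05, 0.999, 0.001], [0.002, 0.001, -1.0]]
contact_force: [-4.4, 0.3, 0.2]
finger_gap: 0.0004
grasp_force: 1.9
```

Emit:
send_rows --pt "-0.005 0 0 0" --pt "-0.01 0 0 0" --pt "-0.015 0 0 0" --pt "-0.02 0 0 0" --pt "-0.02 0 0 0"

```text
time: 3.9
ee_pos: [0.5562, -0.1495, 0.1384]
tool_rot: [[-0.999, 0.05, 0.002], [0.05, 0.999, -0.0], [-0.002, -0.0, -1.0]]
contact_force: [-2.4, -0.3, 0.3]
finger_gap: 0.0
grasp_force: 0.7
```

```bash
python3 - <<'E'
from h import *
s=imaging.get_image("side");t=imaging.get_image("top")
a=s["color"][120:320,170:400];b=t["color"][150:290,240:420]
f=lambda i:cv2.resize(i,(400,int(400*i.shape[0]/i.shape[1])),interpolation=cv2.INTER_CUBIC)
A,B=f(a),f(b);h=max(len(A),len(B));P=lambda i:np.pad(i,((0,h-len(i)),(0,0),(0,0)))
cv2.imwrite("pics/c3.png",np.hstack([P(A),P(B)])[:,:,::-1]);print(manip.sense()["ee_pos"],manip.sense()["contact_force"])
H=np.array([.5125,-.149,.05]);ux=np.array([.9988,-.05,0]);uy=np.array([.05,.9988,0])
for a in (.6,.7,.785,.9,1.,1.1,1.2):
  for sg in (-.1,.1):
    p=H+.139*(ux*np.cos(a)+np.array([0,0,np.sin(a)]))+uy*sg
    print(a,sg,"side crop",((proj(s,p)-[170,120])*400/230).round(),"top crop",((proj(t,p)-[240,150])*400/180+[400,0]).round())
E
```

```text
[ 0.5560914  -0.14953919  0.13847987] [-0.1334801   0.04519978 -0.31675989]
0.6 -0.1 side crop [293. 212.] top crop [719.  94.]
0.6 0.1 side crop [256.  94.] top crop [532.  83.]
0.7 -0.1 side crop [285. 206.] top crop [720. 102.]
0.7 0.1 side crop [249.  88.] top crop [531.  90.]
0.785 -0.1 side crop [278. 201.] top crop [720. 109.]
0.785 0.1 side crop [242.  83.] top crop [530.  97.]
0.9 -0.1 side crop [267. 196.] top crop [720. 120.]
0.9 0.1 side crop [232.  77.] top crop [529. 108.]
1.0 -0.1 side crop [256. 192.] top crop [720. 130.]
1.0 0.1 side crop [223.  73.] top crop [527. 119.]
1.1 -0.1 side crop [244. 189.] top crop [720. 142.]
1.1 0.1 side crop [212.  69.] top crop [526. 130.]
1.2 -0.1 side crop [232. 187.] top crop [720. 154.]
1.2 0.1 side crop [201.  67.] top crop [525. 142.]
```

View pics/c3.png

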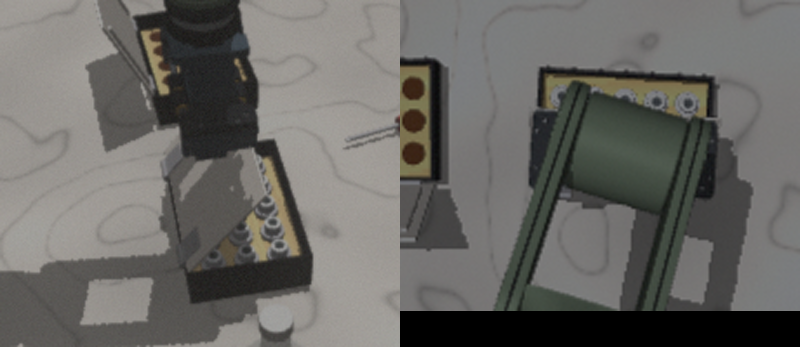

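The near free corner is at about (267,196) in the side crop and (719,119) in the top crop. Both match 0.9 rad, so I push about 14 mm further and then back off along the lid's normal.

Emit:
send_rows --pt "-0.005 0 0 0" --pt "-0.01 0 0 0" --pt "-0.014 0 0 0" --pt "-0.014 0 0 0" --pt "-0.004 0 -0.01 0" --pt "0.016 0 -0.03 0" --pt "0.04 0 -0.06 0" --pt "0.06 0 -0.1 0"

```text
time: 4.8
ee_pos: [0.4933, -0.146, 0.2386]
tool_rot: [[-0.999, 0.05, -0.001], [0.05, 0.999, 0.001], [0.001, 0.001, -1.0]]
contact_force: [0.8, -1.1, 0.2]
finger_gap: 0.0003
grasp_force: 0.0
```

Emit:
send_rows --pt "0.05 0 -0.02 0" --pt "0.1 0 -0.02 0" --pt "0.15 0 -0.02 0" --pt "0.18 0 -0.02 0" --pt "0.18 0 -0.02 0" --pt "0.18 0 -0.02 0"

```text
time: 5.4
ee_pos: [0.3154, -0.1376, 0.2592]
tool_rot: [[-0.999, 0.051, 0.005], [0.051, 0.999, -0.002], [-0.005, -0.001, -1.0]]
contact_force: [0.3, -0.1, -0.5]
finger_gap: 0.0004
grasp_force: 0.0
```

```bash
python3 - <<'E'
from h import *
s=imaging.get_image("side");t=imaging.get_image("top")
a=s["color"][120:320,170:400];b=t["color"][150:290,240:420]
f=lambda i:cv2.resize(i,(400,int(400*i.shape[0]/i.shape[1])),interpolation=cv2.INTER_CUBIC)
A,B=f(a),f(b);h=max(len(A),len(B));P=lambda i:np.pad(i,((0,h-len(i)),(0,0),(0,0)))
cv2.imwrite("pics/c4.png",np.hstack([P(A),P(B)])[:,:,::-1]);print(manip.sense()["ee_pos"],manip.sense()["contact_force"])
E
```

```text
[ 0.3163     -0.1377595   0.25868785] [ 0.31726738 -0.4948402   0.11780428]
```

View pics/c4.png

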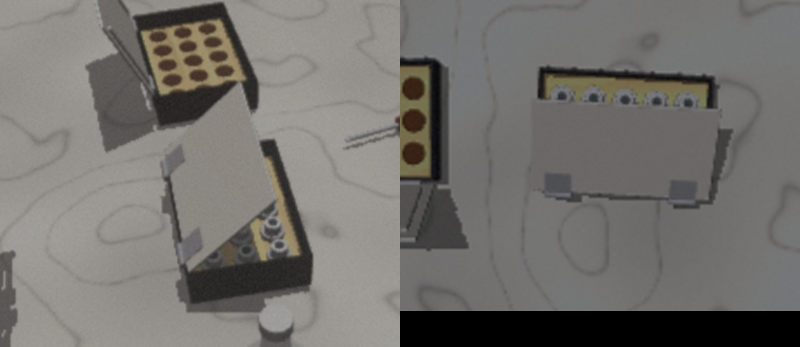

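The lid's free corners are at (240,83) and (277,200) in the side crop, and (531,99) and (720,110) in the top crop. Both match about 0.79 rad. The empty tray's lid and the bottle haven't moved, and the arm is clear.

```bash
python3 -c "
from cell import manip
print(manip.sign_off())"
```

```text
the job is handed in; nothing more can be done
None
```

The loaded tray's lid now stands by itself at about 45° (roughly 0.79 rad by both cameras); the empty tray's lid and the bottle were left untouched, the arm is clear, and the job is handed in (no verdict came back).

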